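# Shut the keeper bar of the filled jar rack

### The job

Two small wooden jar racks stand on the worktop with their steel keeper bars swung open. Swing the keeper bar of the rack that holds the two spice jars fully shut, so that it snaps into its catch and stays there. Leave the empty rack's bar as it stands.

Things in the scene. Friction and masses are not known exactly. Their poses are not given: they have to be found in the camera images.
- keeper_bar (a joint): Angle of the filled rack's keeper bar: 0 = shut against its stop along the rack's open front; grows counter-clockwise seen from above as it opens (1.7 at most). Swings with slight friction, stays where left. A sprung ball at the catch resists from about 0.13 to 0.06 rad, 2 to 4 N at the grip; past it, it pushes the bar home and keeps it within 0.015.
- keeper_bar_grip (a point): Middle of the filled rack's bar grip: a dark wooden upright round peg, 16 mm thick (18 mm at the ends), standing on the bar 160 mm out from the hinge, from 80 to 120 mm above the worktop; this point is at 102 mm. The bar, a 10 mm round steel rod with its axis 76 mm up, ends 11 mm beyond it. Shut, the grip stands clear beyond the rack's end.
- keeper_bar_shut (a point): The point, fixed on the filled rack, where the middle of that grip stands when the bar is shut (joint 0); the upright hinge is 160 mm from it and from the grip. The rack is pale wood, fixed to the worktop, 90 mm deep, 150 mm long, with two bays in a row holding two spice jars (45 mm across, tops 118 mm above the worktop). Hinge post and catch stand at its two front corners.
- spare_bar_grip (a point): Middle of the like grip on the bar of the other, empty rack (the same rack and bar in every size, also swung open): the one to leave alone.

How it is judged:
By the outcome, as a careful person would: the job done as asked, in the order asked, and still so for the second after the job is handed in, with the robot touching nothing.
It also fails if it takes over 40 s, if anything falls off the work surface, if the arm or the gripper's body presses on something with over 40 N, if the wrist force passes 120 N, or if a joint passes its speed limit or range.

### The arm

A 7-joint arm with a two-finger parallel gripper is mounted at the origin on a cart in front of the work surface, level with it; the furniture and walls round the work are solid. World frame = base frame: x ahead of the robot, y to its left, z up, the work surface at z = 0. Lengths are in m, angles in rad, forces in N, time in s.
With the tool pointing down it reaches from about 0.425 to 0.8 m from the base axis. Payload 8.3 kg.
Tool frame: the origin (TCP) lies at the very end of the fingers, on their centre line; the grasp point (between the pads) lies r.grasp_offset behind it (r.grasp_offset is the distance from the TCP to the grasp point, in m); z points along the fingers, y is the line along which they close (so a half turn about z gives the same grasp; the last joint's range is limited). The gripper opens to 85 mm and grips with 20 to 120 N. Pads are 22 mm wide; open, the fingers measure 114 mm over their backs; the gripper's body (76 mm by 85 mm) begins 54 mm behind the grasp point. The pads swing forward as they close: fully open they stand 13 mm farther back than shut.
Start: joints at [-1.272, 0.383, 0.016, 1.37, -0.006, 1.388, -0.046], TCP at [0.221, 0.585, 0.231] pointing down, gripper open.
Joint ranges: [-2.95, 2.95], [-0.25, 2.06], [-1.52, 1.56], [0.18, 2.33], [-1.44, 4.58], [0.02, 2.06], [-3.01, 3.01]. Speed limits (rad/s): [2.39, 2.39, 3.01, 3.01, 3.14, 3.14, 3.14].

### API

Orientations are given as a unit quaternion [x, y, z, w].
In Python, from cell import r gives the robot as it stands.
- The arm moves only by the tool carry_out, never from a script. Its arguments are lists of equal length, an entry for each row: "xyz": the shift along the tool's x, y, z scaled (see below), a list of three; "twist": the turn about the tool's z scaled (see below). A call has 1 to 5 rows; each row is the pose to reach, as a shift and turn from the pose commanded when the call began, along the tool's axes at that moment; what a row does not reach only later rows make up. The controller multiplies each number of a shift by 0.1 m and each number of a turn by 45 degrees. A row lasts 1/12 s, in which the tool goes at most 41.7 mm and 7.16 degrees, less where a joint would pass 70% of its speed; a pose out of reach is approached as far as the arm can. A call with a number of a shift or a turn outside -1 to 1 is refused whole. A call with a gripper value outside its range is refused whole. "jaw" is the finger opening in mm, from 0 to 85.4, set as the call begins (left out, the last holds). The fingers move at their own pace and stop on an object; "squeeze" is the grip in N (left out, the last holds). Time passes only in rows, so rows that repeat a pose let the fingers close. It gives the time, the measured TCP pose, the force, the opening and the grip force at its end, in the units of the state.
- r.sense(): the state, without advancing time (a new reading comes with each control period).
- r.get_image(name): name is "side" or "top" or "wrist"; returns a dict with "img" (400x640x3 uint8, red, green, blue), "fx", "fy", "cx", "cy" (pixels), "origin" and "orientation" of the camera in the world. Camera axes: x right, y up, looking along -z (the intrinsics and any distortion apply to the point x, -y, -z); pixel columns grow to the right and rows downward; lengths in m; the calibration is good to about 2 mm. A picture is of the moment at which its call begins. There is no depth.
- r.hand_in(): hands the job in; it is judged then, once.
The state is a dict: "clock": time; "joint_pos": joint angles; "qvel": joint speeds; "tau": joint torques, N m; "tool_pos": TCP position; "tool_rot": TCP orientation; "contact_force": force on the tool from outside, world axes, zero at the start; "wrist_torque": the same for the moment, N m; "grip_width": finger opening in m; "grip_force": force on a finger pad.
Only numpy, scipy, OpenCV 4.12 (cv2) and the standard library are available. Lean on these libraries where they do the work, as an engineer would, in place of code of your own. Each camera call takes 0.05 s, during which the arm holds its last target. There are 200 camera calls.

## Working session

There is one attempt and no reset: what is moved stays moved. The work goes in short steps, Python scripts to look and compute and a tool call to move; the robot and the scene stay as the last step left them, time stands still between calls to the robot, and variables do not carry over. Pictures are saved under pics/ and viewed, at most 10 in all, crops included, and the job is handed in when it is done.

Besides the shell and the picture viewer there is one more tool, called as a command line: name --pt "numbers of a row" for each row, then --argument value for the rest. carry_out: Moves the arm, as the interface text tells. Its arguments: {"type":"object","properties":{"xyz":{"type":"array"},"twist":{"type":"array"},"jaw":{"type":"number"},"squeeze":{"type":"number"}},"required":["xyz","twist"]}

```bash
mkdir -p pics; python3 - <<'E'
from cell import r
import cv2
for n in("top","side"):
    d=r.get_image(n); cv2.imwrite(f"pics/{n}0.png",d["img"][:,:,::-1]); print(n,d["fx"],d["fy"],d["cx"],d["cy"],d["origin"],d["orientation"],[k for k in d])
s=r.sense(); print(s["tool_pos"],s["tool_rot"],s["grip_width"],r.grasp_offset,s["clock"])
E
```

```text
top 405.0128177743719 405.0128177743719 320.7115823207385 202.95810114978943 [ 0.46354578 -0.24157682  0.98103227] [-0.05615425  0.04682173  0.70931475 -0.70108987] ['img', 'fx', 'fy', 'cx', 'cy', 'origin', 'orientation']
side 433.99686824137524 433.99686824137524 319.6852278163554 203.0084958468397 [0.07807447 0.07684478 0.76315958] [-0.17941741  0.30998074  0.8142343  -0.45688494] ['img', 'fx', 'fy', 'cx', 'cy', 'origin', 'orientation']
[0.22103119 0.584137   0.23038672] [ 1.79882739e-01  9.83687677e-01 -8.55652588e-04 -1.47643018e-04] 0.08529970470287233 0.0187 0.1
```

View pics/top0.png

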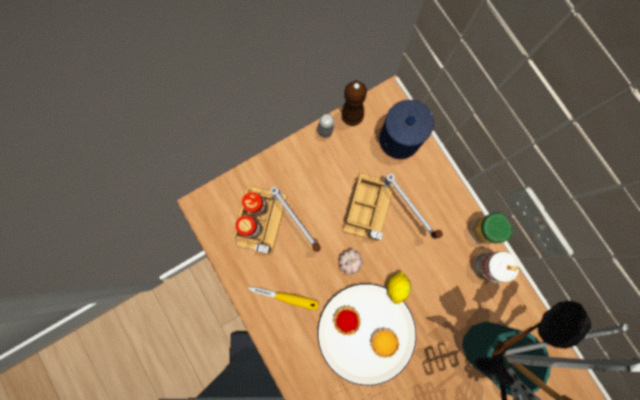

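View pics/side0.png

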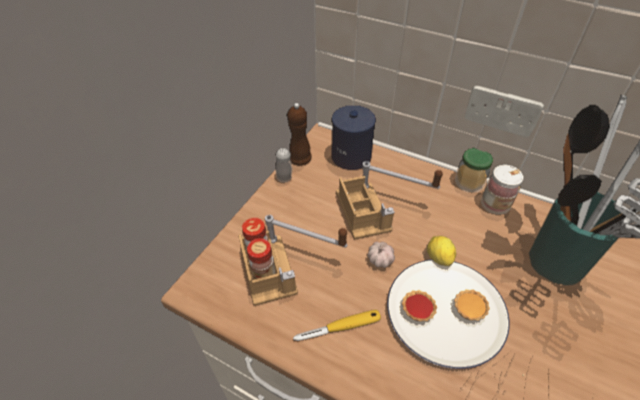

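The top view shows the filled rack (red lids at 253,203 and 246,226). Its hinge is near (275,190), its catch near (263,249), and its peg near (316,246). In the side view that peg is at about (343,237) and the hinge at (268,221). The empty rack's peg is at top (436,234).

```bash
cat > h.py <<'E'
import numpy as np, cv2
from scipy.spatial.transform import Rotation as R
def ray(d,u,v):
    c=np.array([(u-d["cx"])/d["fx"],-(v-d["cy"])/d["fy"],-1.])
    return np.array(d["origin"]),R.from_quat(d["orientation"]).apply(c)
def onz(d,u,v,z):
    o,k=ray(d,u,v); return o+k*(z-o[2])/k[2]
def tri(a,b):
    (o,k),(p,m)=a,b
    s=np.linalg.lstsq(np.c_[k,-m],p-o,rcond=None)[0]
    x,y=o+s[0]*k,p+s[1]*m
    return (x+y)/2,np.linalg.norm(x-y)
E
python3 - <<'E'
from cell import r
from h import *
np.set_printoptions(precision=4,suppress=True)
t=r.get_image("top");s=r.get_image("side")
def blob(d,box):
    x0,y0,x1,y1=box; g=d["img"][y0:y1,x0:x1].max(2); m=(g<105).astype(np.uint8)
    n,l,st,c=cv2.connectedComponentsWithStats(m)
    for i in range(1,n):
        if st[i,4]>8: print("blob",st[i]+[x0,y0,0,0,0],c[i]+[x0,y0])
blob(t,(305,235,328,258)); blob(s,(332,222,356,254))
for n,a,b in(("grip",(316,246),(343,237)),("hinge",(275,190),(268,221)),("catch",(263,249),(289,280)),("sparegrip",(436,234),(437,178))):
    print(n,*tri(ray(t,*a),ray(s,*b)))
print(onz(t,316,246,.1),onz(t,275,190,.09),onz(t,263,249,.08))
for n,d,b in(("t",t,(225,170,335,270)),("s",s,(225,200,365,310))):
    x0,y0,x1,y1=b; cv2.imwrite(f"pics/{n}c.png",cv2.resize(d["img"][y0:y1,x0:x1,::-1],None,fx=5,fy=5,interpolation=cv2.INTER_CUBIC))
print(R.from_quat(r.sense()["tool_rot"]).as_matrix())
E
```

```text
blob [313 243   5   4  14] [314.7143 244.3571]
blob [346 222   8  11  55] [349.7455 225.6182]
blob [337 230  10  17 105] [341.7333 238.5143]
grip [ 0.4978 -0.2209  0.0942] 0.00411976560086195
hinge [ 0.6296 -0.125   0.0673] 0.001428895349808467
catch [ 0.4946 -0.0975  0.047 ] 0.0030945582735099827
sparegrip [ 0.5213 -0.4804  0.0994] 0.00165560560226886
[ 0.4989 -0.2194  0.1   ] [ 0.625  -0.1285  0.09  ] [ 0.4944 -0.1014  0.08  ]
[[-0.9353  0.3539 -0.0004]
 [ 0.3539  0.9353 -0.0012]
 [-0.     -0.0013 -1.    ]]
```

View pics/tc.png

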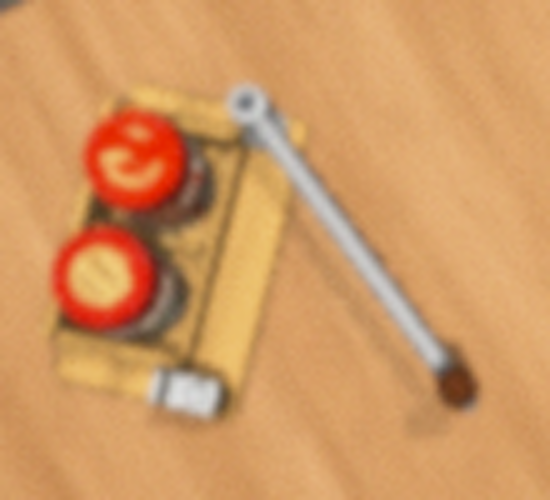

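View pics/sc.png

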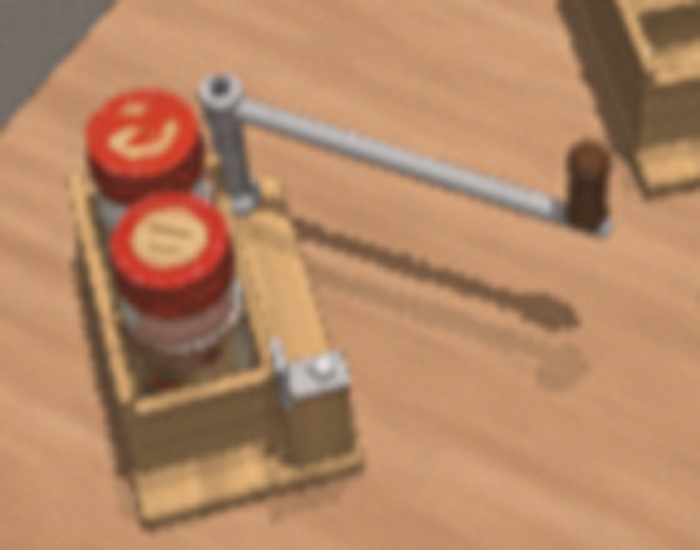

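```bash
python3 - <<'E'
from cell import r
from h import *
np.set_printoptions(precision=4,suppress=True)
t=r.get_image("top");s=r.get_image("side")
T=lambda x,y:(x/5+225-.4,y/5+170-.4); S=lambda x,y:(x/5+225-.4,y/5+200-.4)
P={}
for n,a,b in(("griptop",(457,384),(588,153)),("hinge",(246,104),(221,90)),("catch",(200,393),(320,370)),("lidA",(133,160),(146,128)),("lidB",(103,277),(170,234))):
    P[n],e=tri(ray(t,*T(*a)),ray(s,*S(*b))); print(n,P[n],e)
print("griptop@.12",onz(t,*T(457,384),.12),onz(s,*S(588,153),.12))
for z in(.08,.09): print("hinge@",z,onz(t,*T(246,104),z),onz(s,*S(221,90),z))
f=lambda v:np.degrees(np.arctan2(v[1],v[0]))
a,b=onz(t,*T(300,130),.01),onz(t,*T(235,405),.01); print("base front",a,b,np.linalg.norm(a-b),f(b-a))
a,b=onz(t,*T(245,140),.06),onz(t,*T(190,355),.06); print("ridge",f(b-a)); 
print("lids",f(P["lidB"]-P["lidA"]),"bar",f(P["griptop"]-P["hinge"]),np.linalg.norm((P["griptop"]-P["hinge"])[:2]),"h-c",f(P["catch"]-P["hinge"]))
E
```

```text
griptop [ 0.4972 -0.22    0.1162] 0.0004973626414836132
hinge [ 0.6252 -0.1252  0.0829] 0.0007135438105689302
catch [ 0.4972 -0.1016  0.0621] 0.0013902961676859399
lidA [ 0.5947 -0.0813  0.1186] 0.0012139212788406372
lidB [ 0.5449 -0.0682  0.1174] 0.0005655308206026697
griptop@.12 [ 0.4972 -0.2199  0.12  ] [ 0.4946 -0.2184  0.12  ]
hinge@ 0.08 [ 0.626  -0.1245  0.08  ] [ 0.6273 -0.1263  0.08  ]
hinge@ 0.09 [ 0.6242 -0.1258  0.09  ] [ 0.6192 -0.1233  0.09  ]
base front [ 0.6254 -0.1418  0.01  ] [ 0.4928 -0.1111  0.01  ] 0.13614075904486095 166.9443523430463
ridge 166.09718958553867
lids 165.23949126794108 bar -143.47009625808437 0.15928624021255522 h-c 169.56546621167374
```

carry_out --pt "-1 -0.7 0" --pt "-1 -0.7 0" --pt "-1 -0.7 0" --pt "-1 -0.7 0" --twist '[0, 0, 0, 0]' --jaw 40

```text
clock: 0.63
tool_pos: [0.2972, 0.4767, 0.2318]
tool_rot: [0.185, 0.983, -0.001, 0.002]
contact_force: [0.6, 0.2, -0.1]
grip_width: 0.0403
grip_force: 0.0
```

carry_out --pt "-1 -0.7 0" --pt "-1 -0.7 0" --pt "-1 -0.7 0" --pt "-1 -0.7 0" --twist '[0, 0, 0, 0]'

```text
clock: 0.97
tool_pos: [0.3649, 0.3752, 0.2319]
tool_rot: [0.186, 0.983, -0.001, 0.002]
contact_force: [0.8, 0.2, 0.1]
grip_width: 0.0401
grip_force: 0.0
```

carry_out --pt "-0.5 -1 0" --pt "-0.5 -1 0" --pt "-0.5 -1 0" --pt "-0.5 -1 0" --pt "-0.5 -1 0" --twist '[0.8, 0.8, 0.8, 0.8, 0.8]'

```text
clock: 1.38
tool_pos: [0.3707, 0.2697, 0.2318]
tool_rot: [0.478, 0.878, 0.001, 0.0]
contact_force: [-0.3, -0.1, 0.9]
grip_width: 0.04
grip_force: 0.0
```

```bash
cat > go.py <<'E'
import sys
from cell import r
from h import *
def go(p,yaw):
    s=r.sense(); M=R.from_quat(s["tool_rot"]).as_matrix()
    d=M.T@(np.array(p)-s["tool_pos"]); y=np.degrees(np.arctan2(M[1,1],M[0,1]))
    tw=-((yaw-y+180)%360-180)
    print("t",round(s["clock"],2),"pos",s["tool_pos"].round(4),"yaw",round(y,1),"w",round(s["grip_width"],4),"F",np.round(s["contact_force"],1),"q",np.round(s["joint_pos"],2))
    print("shift",(d/.1).round(3),"twist",round(tw/45,3))
if __name__=="__main__": a=list(map(float,sys.argv[1:])); go(a[:3],a[3])
E
python3 go.py .497 -.22 .23 -53.5
```

```text
t 1.38 pos [0.3707 0.2697 0.2318] yaw 32.9 w 0.04 F [-0.3 -0.1  0.9] q [-0.92  0.02  0.22  1.81 -0.    1.32 -0.12]
shift [-4.799 -1.598  0.014] twist 1.92
```

carry_out --pt "-1 -0.2 0" --pt "-1 -0.2 0" --pt "-1 -0.2 0" --twist '[0, 0, 0]'

```text
clock: 1.63
tool_pos: [0.4101, 0.1726, 0.2316]
tool_rot: [0.476, 0.88, -0.0, 0.001]
contact_force: [0.3, 0.3, -0.4]
grip_width: 0.0402
grip_force: 0.0
```

carry_out --pt "-1 -0.2 0" --pt "-1 -0.2 0" --pt "-1 -0.2 0" --twist '[0, 0, 0]'

```text
clock: 1.88
tool_pos: [0.4484, 0.0775, 0.2318]
tool_rot: [0.476, 0.879, -0.0, 0.001]
contact_force: [0.0, -1.2, -1.0]
grip_width: 0.0399
grip_force: 0.0
```

carry_out --pt "-1 -0.5 0" --pt "-1 -0.5 0" --pt "-1 -0.5 0" --pt "-1 -0.5 0" --pt "-1 -0.5 0" --twist '[0.8, 0.8, 0.8, 0.8, 0.8]'

```text
clock: 2.3
tool_pos: [0.4605, -0.0306, 0.2316]
tool_rot: [0.725, 0.688, 0.0, 0.0]
contact_force: [0.7, 0.1, -0.2]
grip_width: 0.0398
grip_force: 0.0
```

```bash
python3 go.py .497 -.22 .23 -53.5
```

```text
t 2.3 pos [ 0.4605 -0.0306  0.2316] yaw -3.0 w 0.0398 F [ 0.7  0.1 -0.2] q [-0.57  0.01  0.58  1.82 -0.01  1.31 -0.04]
shift [-1.872  0.463  0.016] twist 1.122
```

carry_out --pt "-1 0.2 0" --pt "-1 0.2 0" --pt "-1 0.2 0" --pt "-1 0.2 0" --pt "-1 0.2 0" --twist '[0.7, 0.7, 0.7, 0.7, 0.7]'

```text
clock: 2.72
tool_pos: [0.4762, -0.1309, 0.2314]
tool_rot: [0.885, 0.466, -0.0, 0.0]
contact_force: [0.9, 0.3, 0.5]
grip_width: 0.0397
grip_force: 0.0
```

```bash
python3 go.py .497 -.22 .19 -53.5
```

```text
t 2.72 pos [ 0.4762 -0.1309  0.2314] yaw -34.5 w 0.0397 F [0.9 0.3 0.5] q [-0.46  0.1   0.72  1.75 -0.07  1.32 -0.33]
shift [-0.616  0.676  0.415] twist 0.422
```

carry_out --pt "-0.62 0.68 0.4" --pt "-0.62 0.68 0.4" --pt "-0.62 0.68 0.4" --pt "-0.62 0.68 0.4" --pt "-0.62 0.68 0.4" --twist '[0.42, 0.42, 0.42, 0.42, 0.42]'

```text
clock: 3.13
tool_pos: [0.4978, -0.2191, 0.1907]
tool_rot: [0.948, 0.319, -0.001, 0.0]
contact_force: [0.1, -0.4, -0.1]
grip_width: 0.0398
grip_force: 0.0
```

```bash
python3 go.py .497 -.22 .09 -53.5; python3 - <<'E'
from cell import r
from h import *
d=r.get_image("wrist"); cv2.imwrite("pics/w1.png",d["img"][:,:,::-1])
# where the grip-top estimate projects
q=R.from_quat(d["orientation"]).inv().apply(np.array([.497,-.22,.12])-d["origin"])
print(d["cx"]+d["fx"]*q[0]/-q[2],d["cy"]-d["fy"]*q[1]/-q[2],d["origin"])
E
```

```text
t 3.13 pos [ 0.4978 -0.2191  0.1907] yaw -52.8 w 0.0398 F [ 0.1 -0.4 -0.1] q [-0.31  0.29  0.81  1.68 -0.22  1.26 -0.37]
shift [-0.01   0.002  1.007] twist 0.015
313.83174052299927 216.4450999749982 [ 0.55989102 -0.17394215  0.3325159 ]
```

View pics/w1.png

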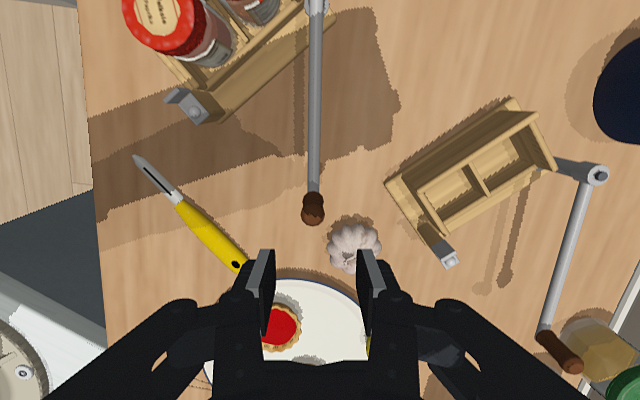

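The wrist view shows the peg's top at about (313,214), against a predicted (314,216). The bar runs up to its hinge, and the fingers straddle that line. I'll descend and close around the peg.

carry_out --pt "0 0 0.4" --pt "0 0 0.7" --pt "0 0 1" --pt "0 0 1" --pt "0 0 1" --twist '[0, 0, 0, 0, 0]'

```text
clock: 3.6
tool_pos: [0.4979, -0.2168, 0.0912]
tool_rot: [0.947, 0.321, -0.001, -0.001]
contact_force: [0.3, 0.5, 0.0]
grip_width: 0.04
grip_force: 0.0
```

carry_out --pt "0 0 0" --pt "0 0 0" --pt "0 0 0" --pt "0 0 0" --pt "0 0 0" --twist '[0, 0, 0, 0, 0]' --jaw 10 --squeeze 20

```text
clock: 4.02
tool_pos: [0.4999, -0.2188, 0.0935]
tool_rot: [0.948, 0.32, 0.002, 0.001]
contact_force: [-0.5, 1.6, 7.7]
grip_width: 0.0162
grip_force: 19.6
```

```bash
python3 - <<'E'
from go import *
H=np.array([.6255,-.125])
s=r.sense(); v=s["tool_pos"][:2]-H; rad=np.hypot(*v); th=np.degrees(np.arctan2(v[1],v[0]))%360
print(rad,th,s["grip_force"])
for t in (202,188,174,167):
    a=np.radians(t); print(t); go([*(H+.16*np.array([np.cos(a),np.sin(a)])),s["tool_pos"][2]],t-270)
E
```

```text
0.15675651903879392 216.75904558436073 19.636578861245653
202
t 4.02 pos [ 0.4999 -0.2188  0.0935] yaw -52.7 w 0.0162 F [-0.5  1.6  7.7] q [-0.26  0.4   0.76  1.8  -0.31  1.06 -0.3 ]
shift [ 0.024 -0.407 -0.001] twist 0.34
188
t 4.02 pos [ 0.4999 -0.2188  0.0935] yaw -52.7 w 0.0162 F [-0.5  1.6  7.7] q [-0.26  0.4   0.76  1.8  -0.31  1.06 -0.3 ]
shift [ 0.172 -0.768 -0.002] twist 0.651
174
t 4.02 pos [ 0.4999 -0.2188  0.0935] yaw -52.7 w 0.0162 F [-0.5  1.6  7.7] q [-0.26  0.4   0.76  1.8  -0.31  1.06 -0.3 ]
shift [ 0.403 -1.083 -0.002] twist 0.962
167
t 4.02 pos [ 0.4999 -0.2188  0.0935] yaw -52.7 w 0.0162 F [-0.5  1.6  7.7] q [-0.26  0.4   0.76  1.8  -0.31  1.06 -0.3 ]
shift [ 0.545 -1.216 -0.002] twist 1.117
```

The peg is gripped (16.2 mm). Next I'll swing it along the arc, raising the tool a little to take the load off the bar.

carry_out --pt "0 -0.08 -0.04" --pt "0 -0.16 -0.04" --pt "0.01 -0.24 -0.04" --pt "0.02 -0.32 -0.04" --pt "0.03 -0.4 -0.04" --twist '[0.07, 0.14, 0.2, 0.27, 0.34]'

```text
clock: 4.43
tool_pos: [0.4786, -0.1819, 0.0953]
tool_rot: [0.982, 0.191, 0.002, -0.0]
contact_force: [15.9, 6.6, -17.7]
grip_width: 0.016
grip_force: 20.4
```

```bash
cat > arc.py <<'E'
from go import *
H=np.array([.6255,-.125])
s=r.sense(); v=s["tool_pos"][:2]-H; rad=np.hypot(*v); th=np.degrees(np.arctan2(v[1],v[0]))%360
print("rad",rad,"th",th,"gf",s["grip_force"])
for t in map(float,sys.argv[1:]):
    a=np.radians(t); print(t); go([*(H+.158*np.array([np.cos(a),np.sin(a)])),.095],t-270)
E
python3 arc.py 188 174
```

```text
rad 0.15750880061151112 th 201.1874514753246 gf 20.37726641909103
188.0
t 4.43 pos [ 0.4786 -0.1819  0.0953] yaw -68.0 w 0.016 F [ 15.9   6.6 -17.7] q [-0.4   0.33  0.84  1.89 -0.29  1.04 -0.63]
shift [ 0.042 -0.36   0.003] twist 0.31
174.0
t 4.43 pos [ 0.4786 -0.1819  0.0953] yaw -68.0 w 0.016 F [ 15.9   6.6 -17.7] q [-0.4   0.33  0.84  1.89 -0.29  1.04 -0.63]
shift [ 0.179 -0.72   0.004] twist 0.621
```

Gripping tightly loads the bar radially and vertically. I'll ease the jaw to a loose cage and push from there.

carry_out --pt "0 0 0" --pt "0 0 0" --twist '[0, 0]' --jaw 22

```text
clock: 4.6
tool_pos: [0.4768, -0.1842, 0.0959]
tool_rot: [0.982, 0.191, 0.0, -0.0]
contact_force: [0.1, 0.2, -0.0]
grip_width: 0.0221
grip_force: 0.1
```

```bash
python3 arc.py 188 176
```

```text
rad 0.16005216992478205 th 201.72372811155097 gf 0.12023001647321507
188.0
t 4.6 pos [ 0.4768 -0.1842  0.0959] yaw -67.9 w 0.0221 F [ 0.1  0.2 -0. ] q [-0.39  0.33  0.84  1.89 -0.28  1.05 -0.62]
shift [ 0.068 -0.374  0.009] twist 0.312
176.0
t 4.6 pos [ 0.4768 -0.1842  0.0959] yaw -67.9 w 0.0221 F [ 0.1  0.2 -0. ] q [-0.39  0.33  0.84  1.89 -0.28  1.05 -0.62]
shift [ 0.181 -0.685  0.009] twist 0.579
```

carry_out --pt "0.02 -0.14 0" --pt "0.04 -0.28 0" --pt "0.09 -0.42 0" --pt "0.13 -0.56 0" --pt "0.18 -0.68 0" --twist '[0.12, 0.24, 0.36, 0.48, 0.58]'

```text
clock: 5.02
tool_pos: [0.4677, -0.1153, 0.096]
tool_rot: [0.999, -0.039, 0.0, 0.0]
contact_force: [-0.4, -0.7, 0.1]
grip_width: 0.0222
grip_force: 0.2
```

```bash
python3 arc.py 170 166; python3 - <<'E'
from cell import r
from h import *
d=r.get_image("wrist"); cv2.imwrite("pics/w2.png",d["img"][:,:,::-1])
E
```

```text
rad 0.1580948901204147 th 176.4685866531396 gf 0.1905199745669961
170.0
t 5.02 pos [ 0.4677 -0.1153  0.096 ] yaw -94.4 w 0.0222 F [-0.4 -0.7  0.1] q [-0.64  0.28  0.94  1.96 -0.26  1.03 -1.23]
shift [ 0.008 -0.178  0.01 ] twist 0.124
166.0
t 5.02 pos [ 0.4677 -0.1153  0.096 ] yaw -94.4 w 0.0222 F [-0.4 -0.7  0.1] q [-0.64  0.28  0.94  1.96 -0.26  1.03 -1.23]
shift [ 0.023 -0.287  0.01 ] twist 0.212
```

View pics/w2.png

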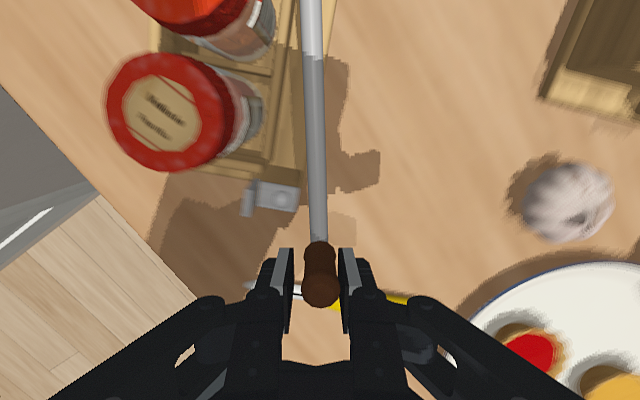

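The peg is caged at (320,275). The catch is at (270,195), still to the left of the bar, and the inner finger is clear of it. Pushing on to the catch.

carry_out --pt "0.01 -0.06 0" --pt "0.01 -0.12 0" --pt "0.01 -0.18 0" --pt "0.02 -0.22 0" --pt "0.02 -0.22 0" --twist '[0.04, 0.08, 0.12, 0.16, 0.16]'

```text
clock: 5.48
tool_pos: [0.4717, -0.0943, 0.0959]
tool_rot: [0.995, -0.099, 0.0, 0.0]
contact_force: [-0.7, 0.1, 0.0]
grip_width: 0.0218
grip_force: 0.0
```

```bash
python3 arc.py 166
```

```text
rad 0.15687920038926498 th 168.71624320604715 gf 0.0
166.0
t 5.48 pos [ 0.4717 -0.0943  0.0959] yaw -101.3 w 0.0218 F [-0.7  0.1  0. ] q [-0.7   0.28  0.96  1.96 -0.27  1.03 -1.39]
shift [-0.01  -0.075  0.009] twist 0.059
```

carry_out --pt "0 -0.03 0" --pt "0 -0.06 0" --pt "0 -0.09 0" --pt "0 -0.09 0" --twist '[0.03, 0.05, 0.06, 0.06]'

```text
clock: 5.82
tool_pos: [0.4733, -0.0839, 0.0954]
tool_rot: [0.993, -0.122, 0.0, -0.0]
contact_force: [0.1, -0.2, -0.1]
grip_width: 0.0222
grip_force: 0.1
```

```bash
python3 arc.py 166; python3 - <<'E'
from cell import r
from h import *
d=r.get_image("wrist"); cv2.imwrite("pics/w3.png",d["img"][:,:,::-1])
E
```

```text
rad 0.15766703965609713 th 164.8924185468959 gf 0.0508985914348159
166.0
t 5.82 pos [ 0.4733 -0.0839  0.0954] yaw -104.0 w 0.0222 F [ 0.1 -0.2 -0.1] q [-0.72  0.28  0.96  1.97 -0.27  1.03 -1.45]
shift [-0.004  0.03   0.004] twist 0.001
```

View pics/w3.png

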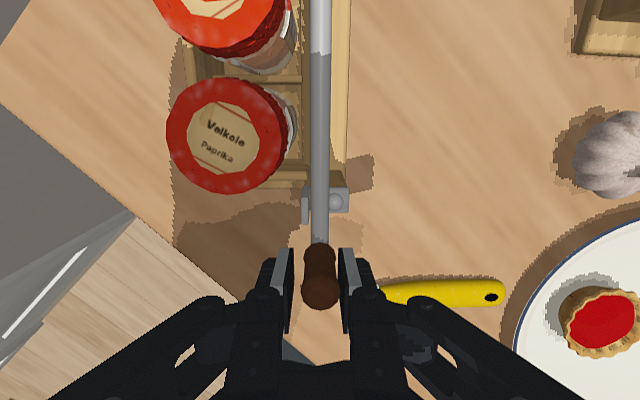

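The bar at (318,200) now lies past the ball (337,200), next to the stop plate (306,205). I'll push gently to confirm it's against the stop.

carry_out --pt "0 -0.03 0" --pt "0 -0.05 0" --pt "0 -0.05 0" --twist '[0, 0, 0]'

```text
clock: 6.12
tool_pos: [0.4735, -0.0825, 0.0953]
tool_rot: [0.992, -0.123, -0.0, 0.002]
contact_force: [-1.8, -10.4, 0.3]
grip_width: 0.022
grip_force: 5.0
```

```bash
python3 arc.py 166
```

```text
rad 0.15779391441724294 th 164.37399386304216 gf 5.040844660252333
166.0
t 6.12 pos [ 0.4735 -0.0825  0.0953] yaw -104.2 w 0.022 F [ -1.8 -10.4   0.3] q [-0.73  0.28  0.96  1.96 -0.27  1.03 -1.46]
shift [-0.003  0.045  0.003] twist -0.003
```

It meets a hard stop at 10 N, so the bar is shut. I'll re-centre, open slightly, lift straight up and look.

carry_out --pt "0 0.04 0" --pt "0 0.04 0" --pt "0 0.04 0" --twist '[0, 0, 0]' --jaw 30

```text
clock: 6.37
tool_pos: [0.4733, -0.0831, 0.0953]
tool_rot: [0.993, -0.122, -0.0, -0.0]
contact_force: [0.1, 1.0, 0.7]
grip_width: 0.03
grip_force: 0.0
```

carry_out --pt "0 0 -0.2" --pt "0 0 -0.5" --pt "0 0 -0.8" --pt "0 0 -1" --pt "0 0 -1" --twist '[0, 0, 0, 0, 0]'

```text
clock: 6.78
tool_pos: [0.4757, -0.0834, 0.1993]
tool_rot: [0.993, -0.122, 0.003, -0.001]
contact_force: [1.3, 0.3, -0.1]
grip_width: 0.0301
grip_force: 0.0
```

```bash
python3 arc.py 166; python3 - <<'E'
from cell import r
from h import *
d=r.get_image("wrist"); cv2.imwrite("pics/w4.png",d["img"][:,:,::-1])
E
```

```text
rad 0.15551934058923053 th 164.47298069784762 gf 0.0
166.0
t 6.78 pos [ 0.4757 -0.0834  0.1993] yaw -104.0 w 0.0301 F [ 1.3  0.3 -0.1] q [-0.83  0.12  1.02  1.83 -0.11  1.24 -1.59]
shift [-0.031  0.044  1.042] twist -0.0
```

View pics/w4.png

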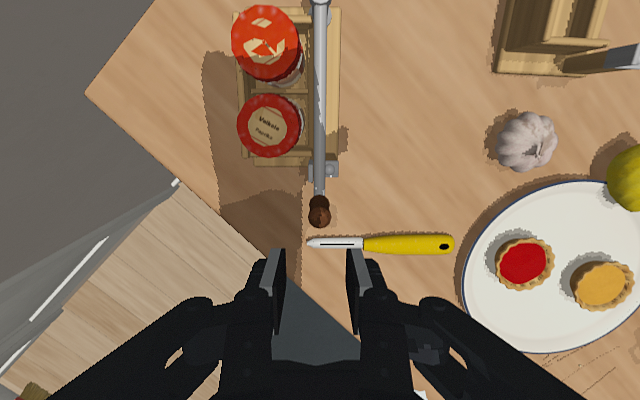

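The bar lies in the catch (319,170), parallel to the rack front. The peg (319,211) is clear of the gripper and both jars are standing, so I'm handing in.

```bash
python3 -c "
from cell import r
print(r.hand_in())"
```

```text
the job is handed in; nothing more can be done
None
```

The filled rack's keeper bar is shut in its catch: a gentle push met a hard stop, and the bar stayed put after I let go. I left the empty rack's bar alone and handed the job in at about 7 s; no verdict came back.

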